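# Find and seat the proud cap of a guide rail with a straightedge

### The arm

A 6-joint arm with a two-finger parallel gripper is mounted at the origin on a cart in front of the work surface, level with it; the furniture and walls round the work are solid. World frame = base frame: x ahead of the robot, y to its left, z up, the work surface at z = 0. Lengths are in m, angles in rad, forces in N, time in s.
With the tool pointing down it reaches from about 0.35 to 0.85 m from the base axis. Payload 8.1 kg.
Tool frame: the origin (TCP) lies at the centre of the arm's flange, where the gripper is bolted on; the fingertips stand 186 mm ahead of it and the grasp point (between the pads) lies env.tcp_to_grasp ahead of it (env.tcp_to_grasp is the distance from the TCP to the grasp point, in m); z points along the fingers, y is the line along which they close (so a half turn about z gives the same grasp; the last joint's range is limited). The gripper opens to 93 mm and grips with 3 to 60 N. Pads are 15 mm wide; open, the fingers measure 128 mm over their backs; the gripper's body (75 mm by 188 mm) begins 65 mm behind the grasp point.
Start: joints at [-1.422, 0.13, 1.488, -0, 1.523, -0.085], TCP at [0.139, -0.584, 0.405] pointing down, gripper open.
Joint ranges: [-2.96, 2.96], [-0.89, 2.26], [0.02, 2.5], [-1.34, 4.48], [0, 2.73], [-2.66, 2.66]. Speed limits (rad/s): [2.39, 2.39, 2.79, 3.14, 3.14, 3.14].

### API

Orientations are given as a rotation vector (axis times angle).
In Python, from plant import env, cams, workorder gives the robot as it stands.
- The arm moves only by the tool move_arm, never from a script. Its argument "deltas" is text: rows parted by semicolons, each of 6 numbers parted by spaces: the shift along the tool's x, y, z in mm, then the turn, a rotation vector about the tool's x, y, z in degrees. A call has 1 to 12 rows; each row shifts and turns the commanded pose from where the row before left it, along the tool's axes as they then stand; what a row does not reach is not made up. A row lasts 1/8 s, in which the tool goes at most 62.5 mm and 10.7 degrees, less where a joint would pass 70% of its speed; a pose out of reach is approached as far as the arm can. A call with a gripper value outside its range is refused whole. "fingers" is the closure, from 0 (fully open) to 1 (shut), set as the call begins (left out, the last holds). The fingers move at their own pace and stop on an object; "grip_force" is the grip in N (left out, the last holds). Time passes only in rows, so rows that do not move let the fingers close. It gives the time, the measured TCP pose, the force, the opening and the grip force at its end, in the units of the state.
- env.get_state(): the state, without advancing time (a new reading comes with each control period).
- cams.get_image(name): name is "side" or "top"; returns the picture (400x640x3 uint8, red, green, blue); there is no depth.
- cams.camera_info(name): a dict with "K" (3x3 intrinsics, pixels), "eye" and "orientation" of the camera in the world. Camera axes: x right, y down, z forward; pixel columns grow to the right and rows downward; lengths in m; the calibration is good to about 2 mm. A picture is of the moment at which its call begins. camera_info takes no time and is no camera call.
- workorder.close_job(): hands the job in; it is judged then, once.
Trained networks look in the newest picture that a camera, given by its name, has taken for a name from the list of things; names that differ only in an ending like _2 or _b are one class to them, and where a whole thing is asked for, a point or a joint stands for the part that bears it (a point fixed in the world has none). Each returns a list of dicts, best first, with "conf" (0 to 1); they miss things now and then, are a little off and sometimes report something else, mostly with a low value. They report only what shows in the picture. A call takes as long as a camera call.
- cams.boxes_of(label, camera): "rect" ([left, top, right, bottom] in pixels, round what is visible of it).
- cams.pinpoint(label, camera): "location" ([column, row] in pixels: a listed point, or the origin of a listed thing).
The state is a dict: "time_s": time; "joints": joint angles; "joint_velocities": joint speeds; "tau": joint torques, N m; "tcp_pos": TCP position; "ee_rot": TCP orientation; "ft_force": force on the tool from outside, world axes, zero at the start; "wrist_torque": the same for the moment, N m; "opening": finger opening in m; "finger_force": force on a finger pad.
Only numpy, scipy, OpenCV 4.12 (cv2) and the standard library are available. Lean on these libraries where they do the work, as an engineer would, in place of code of your own. Each camera call takes 0.05 s, during which the arm holds its last target. There are 200 camera calls.

### The job

One of the three brass caps in the furnace's guide rail stands a little proud. Lay the straightedge lengthwise on the rail, centred over the caps, let go of it, and gently press down first its left end and then its right end to feel how it rocks; then press the high cap home and leave the straightedge lying there, centred and bedded flat. Never load the rail's ground face through the straightedge with more than 20 N, and do not disturb the loose things around.

Things in the scene. Friction and masses are not known exactly. Their poses are not given: they have to be found in the camera images.
- guide_rail: Guide rail bolted to the bench, running left-right: steel, 34 mm wide, on a sole plate 70 mm wide, 10 mm high; a carriage 55 mm high is parked on its right end, from y = -175 mm on. Origin: on the bench under the middle cap; y along the rail to the left as the robot looks, z up. Rail from y = -270 to +165 mm; its flat ground top face is 38 mm above the bench.
- rail_face (a point): Point on the rail's top face at the middle cap; axes as the rail's. Brass caps, 16 mm across, sit on the centre line at y = -60, 0, +60 mm. One, unknown which, stands 3 to 4.5 mm proud, the others are flush. A cap is a friction fit: it slides down under about 18 N on itself (straightedge's weight included) and bottoms just flush; press it through the straightedge, right above it, or directly.
- straightedge: Loose ground aluminium bar, 280 mm long (y), 20 mm wide (x), 14 mm high (z), about 0.25 kg, black grip plates 70 mm long on both sides at the middle, small hole mark near its +y end. Lies on the bench at the right, pointing away from the robot. Origin: centre of the underside. Either way round will do. Over the proud cap it rocks like a see-saw until an end touches the face.
- end_hole (a point): Middle of the lower edge of the straightedge's end by the hole (140 mm along +y from its origin, at the underside).
- end_plain (a point): Middle of the lower edge of the straightedge's other end (140 mm along -y, at the underside).
- spanner_13: Loose combination spanner, 158 mm long, lying in front of the rail; a bystander. Origin: centre, on the bench.
- screwdriver: Loose screwdriver with red grip, 218 mm long, 34 mm high, lying near the front edge; a bystander. Origin: centre, on the bench.
- fuse_box: Loose small carton, 34x62x24 mm, in front of the rail's left end; a bystander. Origin: centre of the underside.
- crucible_small: Loose small crucible, 38 mm across and 34 mm high, behind the straightedge; a bystander. Origin: centre of the underside.

How it is judged:
On the way, in this order (a step that is already met when the one before it is completed fails the run):
1. the straightedge lies lengthwise on the rail, centred over the caps within 20 mm and in line within 0.08 rad, let go and at rest, one or both ends standing off the face (horizontal distance between straightedge and rail_face below 0.02 m and angle between the y axis of straightedge and the y axis of guide_rail, either way round below 0.08 rad and contact force between the fingers and straightedge below 0.05 N and linear speed of straightedge below 0.01 m/s and angular speed of straightedge below 0.05 rad/s and z of any of end_hole, end_plain in the frame of rail_face above 0.0015 m and z of end_hole in the frame of rail_face between -0.0015 and 0.012 m and z of end_plain in the frame of rail_face between -0.0015 and 0.012 m), for 0.2 s.
2. its left end (+y of the rail) is pressed down: the fingers push on the straightedge with over 1.5 N, the grasp point more than 95 mm left of the middle cap, and that end is within 1.5 mm of the face (contact force between the fingers and straightedge above 1.5 N and y of the grasp point in the frame of rail_face above 0.095 m and ((y of end_hole in the frame of rail_face above 0.1 m and z of end_hole in the frame of rail_face below 0.0015 m) or (y of end_plain in the frame of rail_face above 0.1 m and z of end_plain in the frame of rail_face below 0.0015 m)) and horizontal distance between straightedge and rail_face below 0.02 m and angle between the y axis of straightedge and the y axis of guide_rail, either way round below 0.08 rad), for 0.1 s.
3. its right end is pressed down in the same way (contact force between the fingers and straightedge above 1.5 N and y of the grasp point in the frame of rail_face below -0.095 m and ((y of end_hole in the frame of rail_face below -0.1 m and z of end_hole in the frame of rail_face below 0.0015 m) or (y of end_plain in the frame of rail_face below -0.1 m and z of end_plain in the frame of rail_face below 0.0015 m)) and horizontal distance between straightedge and rail_face below 0.02 m and angle between the y axis of straightedge and the y axis of guide_rail, either way round below 0.08 rad), for 0.1 s.
At the end, for the whole second after the job is handed in: The straightedge lies on the rail face with both ends of its underside within 1.5 mm of the face, its middle within 20 mm of the middle cap and in line with the rail within 0.08 rad, let go and at rest (horizontal distance between straightedge and rail_face below 0.02 m and angle between the y axis of straightedge and the y axis of guide_rail, either way round below 0.08 rad and contact force between the fingers and straightedge below 0.05 N and linear speed of straightedge below 0.01 m/s and angular speed of straightedge below 0.05 rad/s and z of end_hole in the frame of rail_face between -0.0015 and 0.0015 m and z of end_plain in the frame of rail_face between -0.0015 and 0.0015 m); the robot touches nothing.
It fails at once if the straightedge is pushed or dropped onto the rail with more than 20 N (contact force between straightedge and guide_rail above 20 N).
It fails at once if the spanner is pushed aside by more than 20 mm (distance of spanner_13 from where it was at the start of the episode above 0.02 m).
It fails at once if the screwdriver is pushed aside by more than 20 mm (distance of screwdriver from where it was at the start of the episode above 0.02 m).
It fails at once if the carton is pushed aside by more than 20 mm (distance of fuse_box from where it was at the start of the episode above 0.02 m).
It fails at once if the small crucible is pushed aside by more than 20 mm (distance of crucible_small from where it was at the start of the episode above 0.02 m).
It also fails if it takes over 72 s, if anything falls off the work surface, if the arm or the gripper's body presses on something with over 40 N, if the wrist force passes 120 N, or if a joint passes its speed limit or range.

## Working session

There is one attempt and no reset: what is moved stays moved. The work goes in short steps, Python scripts to look and compute and a tool call to move; the robot and the scene stay as the last step left them, time stands still between calls to the robot, and variables do not carry over. Pictures are saved under pics/ and viewed, at most 10 in all, crops included, and the job is handed in when it is done.

Besides the shell and the picture viewer there is one more tool, called after ">>>" in YAML: its name, and indented under it one key for each argument. move_arm: Moves the arm, as the interface text tells. Its arguments: {"type":"object","properties":{"deltas":{"type":"string"},"fingers":{"type":"number"},"grip_force":{"type":"number"}},"required":["deltas"]}

```bash
mkdir -p pics; cat > h.py <<'E'
import numpy as np, cv2
from scipy.spatial.transform import Rotation as R
from plant import env, cams, workorder
def cam(n):
    i=cams.camera_info(n); o=np.array(i["orientation"],float)
    M=o if o.shape==(3,3) else (R.from_rotvec(o).as_matrix() if o.size==3 else R.from_quat(o).as_matrix())
    return np.array(i["K"]),np.array(i["eye"]),M
def ray(n,px):
    K,e,M=cam(n); return e,M@np.linalg.solve(K,[px[0],px[1],1.])
def atz(n,px,z):
    e,d=ray(n,px); return e+d*(z-e[2])/d[2]
def proj(n,p):
    K,e,M=cam(n); q=K@(M.T@(np.array(p)-e)); return q[:2]/q[2]
def snap(n,f=None):
    im=cams.get_image(n)
    if f: cv2.imwrite(f"pics/{f}.png",im[:,:,::-1])
    return im
E
cat > /tmp/a.py <<'E'
from h import *
np.set_printoptions(precision=4,suppress=True)
a=snap("top");b=snap("side")
cv2.imwrite("pics/top0.png",a[:,:,::-1]);cv2.imwrite("pics/side0.png",b[:,:,::-1])
print(cams.camera_info("top"),cams.camera_info("side"))
print(env.tcp_to_grasp, env.get_state())
for n in ("top","side"):
  for l,z in (("guide_rail",0),("rail_face",.038),("straightedge",0),("end_hole",0),("end_plain",0),("spanner_13",0),("screwdriver",0),("fuse_box",0),("crucible_small",0)):
    for r in cams.pinpoint(l,n)[:2]: print(n,l,np.round(r["location"],1),round(r["conf"],2),atz(n,r["location"],z))
E
python3 /tmp/a.py
```

```text
{'K': array([[411.5229,   0.    , 320.3553],
       [  0.    , 411.5229, 201.1925],
       [  0.    ,   0.    ,   1.    ]]), 'eye': array([ 0.3868, -0.0477,  1.0914]), 'orientation': array([-2.1557,  2.1369, -0.1689])} {'K': array([[477.8216,   0.    , 322.0561],
       [  0.    , 477.8216, 193.6747],
       [  0.    ,   0.    ,   1.    ]]), 'eye': array([0.12  , 1.0786, 0.8307]), 'orientation': array([-0.447 ,  2.5755, -1.3929])}
0.1673 {'time_s': 0.1, 'joints': array([-1.4224,  0.1311,  1.4892, -0.    ,  1.523 , -0.0854]), 'joint_velocities': array([ 0.0003, -0.002 , -0.0025, -0.    ,  0.0008, -0.    ]), 'tau': array([  0.0011, -56.134 , -49.3094,   0.0771,   0.029 ,  -0.0001]), 'tcp_pos': array([ 0.139 , -0.5835,  0.4038]), 'ee_rot': array([-3.1185, -0.3663,  0.0001]), 'ft_force': array([-0.0926,  0.0747,  0.1722]), 'wrist_torque': array([ 0.0035,  0.0025, -0.0056]), 'finger_force': 0.0, 'opening': 0.09296122055721238}
top guide_rail [266.8 202.2] 0.79 [0.5482 0.089  0.    ]
top rail_face [265.7 195.8] 0.93 [0.5593 0.0876 0.038 ]
top straightedge [422.4 216. ] 0.7 [ 0.5147 -0.3275
[... 555 characters left out ...]
223.9] 0.96 [0.5514 0.1011 0.038 ]
side rail_face [371.  207.9] 0.55 [ 0.3901 -0.0367  0.038 ]
side straightedge [360.6 166.5] 0.84 [ 0.5039 -0.3231  0.    ]
side end_hole [397.1 179.9] 0.92 [ 0.3642 -0.2759  0.    ]
side end_plain [328.8 156.5] 0.68 [ 0.6332 -0.3562  0.    ]
side end_plain [347.3 243.9] 0.55 [0.4188 0.0983 0.    ]
side spanner_13 [398.5 180.1] 0.66 [ 0.3595 -0.2761  0.    ]
side spanner_13 [349.3 242.7] 0.49 [0.4152 0.0915 0.    ]
side screwdriver [372.3 208.6] 0.56 [ 0.3984 -0.0878  0.    ]
side fuse_box [325.7 284.9] 0.61 [ 0.4208  0.2678 -0.    ]
side crucible_small [297.5 160.5] 0.61 [ 0.7294 -0.2923  0.    ]
side crucible_small [323.5 286.1] 0.21 [0.4245 0.2735 0.    ]
```

View pics/top0.png

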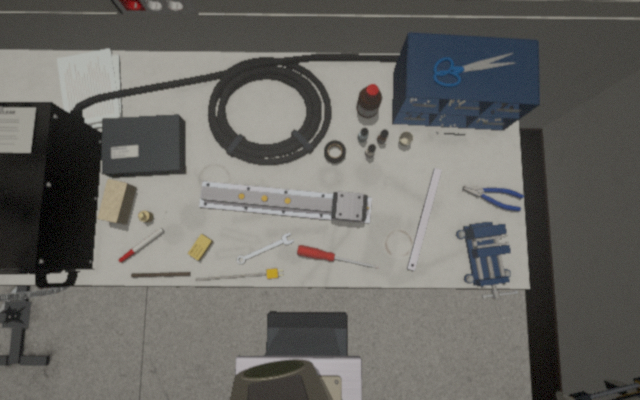

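View pics/side0.png

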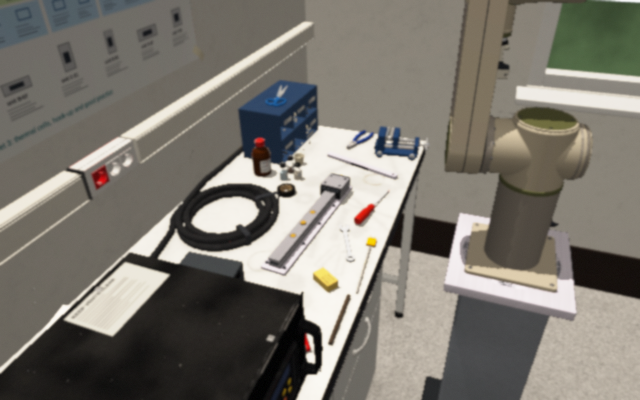

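Top view: rail from (200,195) to (370,210) with caps at about (241,196), (264,199), (287,201). The straightedge runs from (437,170) to (411,268), and the hole end is nearest the robot. The side view agrees. Next I'll refine the bar and rail axes.

```bash
cat > meas.py <<'E'
from h import *
np.set_printoptions(precision=4,suppress=True)
def bar(im,z=.014,roi=(400,445,160,275)):
    x0,x1,y0,y1=roi; g=cv2.cvtColor(im,cv2.COLOR_RGB2GRAY)[y0:y1,x0:x1]
    return g
if __name__=="__main__":
    im=cv2.imread("pics/top0.png"); 
    hsv=cv2.cvtColor(im,cv2.COLOR_BGR2HSV)
    m=((hsv[...,0]>8)&(hsv[...,0]<30)&(hsv[...,1]>90)).astype(np.uint8); m[:185]=0;m[212:]=0;m[:,:225]=0;m[:,310:]=0
    n,_,st,c=cv2.connectedComponentsWithStats(m)
    for k in range(1,n):
        if st[k,4]>8: print("cap",c[k],st[k,4],atz("top",c[k],.038))
    c1=cv2.resize(im[155:285,390:450],None,fx=4,fy=4,interpolation=cv2.INTER_CUBIC)
    c2=cv2.resize(im[170:230,195:375],None,fx=3,fy=3,interpolation=cv2.INTER_CUBIC)
    o=np.zeros((520,790,3),np.uint8); o[:520,:240]=c1; o[:180,245:785]=c2
    s=cv2.imread("pics/side0.png")[170:280,255:365]; o[185:515,245:575]=cv2.resize(s,None,fx=3,fy=3,interpolation=cv2.INTER_CUBIC)
    cv2.imwrite("pics/crop0.png",o)
E
python3 meas.py
```

```text
cap [241.0909 195.9091] 22 [0.5584 0.1513 0.038 ]
cap [264.1739 198.    ] 23 [0.5535 0.0914 0.038 ]
cap [287.     200.2917] 24 [0.548  0.0322 0.038 ]
```

View pics/crop0.png

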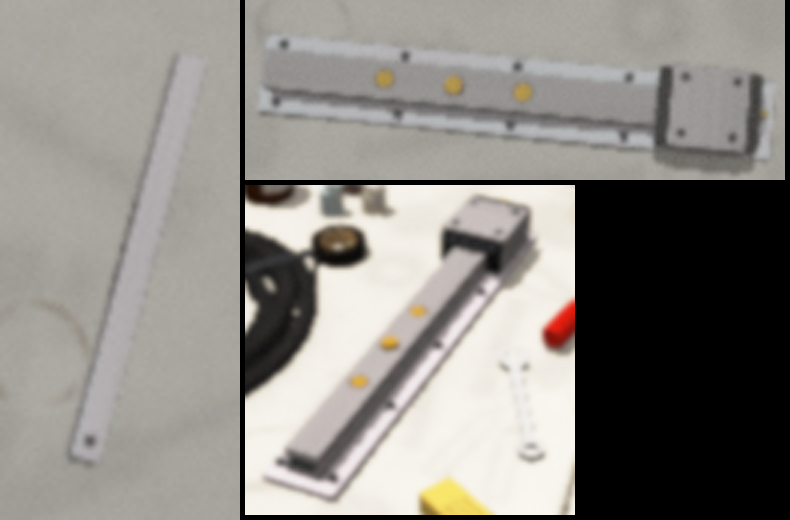

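```bash
cat > /tmp/b.py <<'E'
from h import *
np.set_printoptions(precision=4,suppress=True)
f=atz("top",(437.2,169.2),.012);n=atz("top",(411.5,269.7),.012)
print(f,n,(f+n)/2,np.linalg.norm(f-n),np.degrees(np.arctan2(*(f-n)[1::-1])))
im=cv2.imread("pics/side0.png");hsv=cv2.cvtColor(im,cv2.COLOR_BGR2HSV)
m=((hsv[...,0]>8)&(hsv[...,0]<30)&(hsv[...,1]>90)).astype(np.uint8);m[:200]=0;m[245:]=0;m[:,:280]=0;m[:,320:]=0
k,_,st,c=cv2.connectedComponentsWithStats(m)
for i in range(1,k):
    if st[i,4]>5: print(c[i],st[i],atz("side",c[i],.038))
for p in ((.5533,.0916,.038),(.5590,.1514,.038),(.5482,.032,.038)): print(proj("side",p))
E
python3 /tmp/b.py
```

```text
[ 0.6404 -0.368   0.012 ] [ 0.373 -0.292  0.012] [ 0.5067 -0.33    0.012 ] 0.27792008092758563 -15.853857196028173
[312.     211.7143] [310 210   5   4  14] [0.5453 0.0369 0.038 ]
[302.9444 222.1111] [301 220   5   5  18] [0.551  0.0921 0.038 ]
[292.5 235. ] [290 234   6   3  14] [0.5557 0.1553 0.038 ]
[302.2576 221.8545]
[291.9492 233.907 ]
[311.6717 210.5908]
```

>>> move_arm:
  deltas: "35 -13 0 0 0 0; 35 -13 0 0 0 0; 35 -14 0 0 0 0; 35 -13 0 0 0 0; 35 -14 0 0 0 0; 35 -13 0 0 0 0; 35 -14 10 0 0 0; 35 -13 10 0 0 0; 35 -14 20 0 0 0; 35 -13 20 0 0 0; 35 -14 20 0 0 0; 32 -13 20 0 0 0"
  fingers: 0
  grip_force: 25

```text
time_s: 2.5
tcp_pos: [0.5084, -0.3296, 0.3042]
ee_rot: [3.12, 0.367, 0.0]
ft_force: [-0.0, 0.8, 0.0]
opening: 0.0929
finger_force: 0.0
```

>>> move_arm:
  deltas: "0 0 0 0 0 10; 0 0 0 0 0 10; 0 0 0 0 0 9.4; 0 0 0 0 0 0; 0 0 0 0 0 0"

```text
time_s: 3.12
tcp_pos: [0.5074, -0.3305, 0.3047]
ee_rot: [-3.112, 0.432, -0.0]
ft_force: [0.7, -0.4, -0.5]
opening: 0.093
finger_force: 0.0
```

```bash
cat >> h.py <<'E'
def where(tx=None,ty=None,yaw=None):
    s=env.get_state(); M=R.from_rotvec(s["ee_rot"]).as_matrix(); p=np.array(s["tcp_pos"])
    y=np.degrees(np.arctan2(M[1,0],M[0,0]))
    print("t",s["time_s"],"tcp",np.round(p,4),"yaw",round(y,2),"zax",np.round(M[:,2],4),"F",np.round(s["ft_force"],2),"op",round(s["opening"],4),"ff",round(s["finger_force"],2),"j",np.round(s["joints"],2))
    if tx is not None:
        d=M.T@(np.array([tx,ty,p[2]])-p)*1000; print("tool delta mm",np.round(d,1),"turn z deg",None if yaw is None else round(-(yaw-y),2))
E
python3 -c "
from h import *
where(.507,-.330,-15.9); snap('top','top1')"
```

```text
t 3.125 tcp [ 0.5074 -0.3305  0.3047] yaw -15.8 zax [ 0. -0. -1.] F [ 0.73 -0.4  -0.47] op 0.093 ff 0.0 j [-0.66  0.21  1.58  0.    1.35  1.18]
tool delta mm [-0.5 -0.4 -0. ] turn z deg 0.1
```

View pics/top1.png

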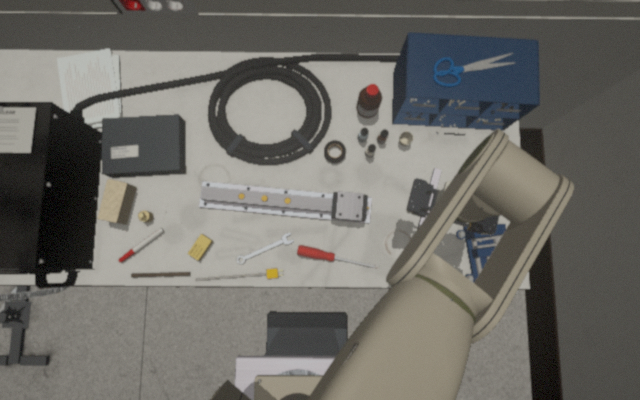

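The gripper stands over the bar's middle, with its fingers around (420,195) to (405,235), clear of the bystanders. I'll descend and grip.

>>> move_arm:
  deltas: "0 0 25 0 0 0; 0 0 25 0 0 0; 0 0 25 0 0 0; 0 0 20 0 0 0; 0 0 13 0 0 0; 0 0 6 0 0 0; 0 0 0 0 0 0"

```text
time_s: 4.05
tcp_pos: [0.5075, -0.3305, 0.1908]
ee_rot: [-3.111, 0.437, -0.0]
ft_force: [-0.3, 0.5, -0.1]
opening: 0.093
finger_force: 0.0
```

>>> move_arm:
  deltas: "0 0 0 0 0 0; 0 0 0 0 0 0; 0 0 0 0 0 0; 0 0 0 0 0 0; 0 0 0 0 0 0; 0 0 0 0 0 0; 0 0 0 0 0 0; 0 0 0 0 0 0"
  fingers: 1
  grip_force: 25

```text
time_s: 5.05
tcp_pos: [0.5074, -0.3303, 0.1907]
ee_rot: [-3.111, 0.437, 0.0]
ft_force: [0.2, 1.1, 0.5]
opening: 0.0197
finger_force: 25.0
```

```bash
python3 -c "
from h import *
where()"
```

```text
t 5.05 tcp [ 0.5074 -0.3303  0.1907] yaw -16.01 zax [ 0.e+00  4.e-04 -1.e+00] F [0.16 1.08 0.46] op 0.0197 ff 25.0 j [-0.66  0.34  1.65  0.    1.15  1.19]
```

>>> move_arm:
  deltas: "0 0 -20 0 0 0; 0 0 -30 0 0 0; 0 0 -30 0 0 0; 0 0 -30 0 0 0; 0 0 -30 0 0 0; 0 0 -10 0 0 0; -5 -15 0 0 0 0; -7 -30 0 0 0 0; -7 -40 0 0 0 0; -7 -40 0 0 0 0; -7 -40 0 0 0 0; -7 -40 0 0 0 0"

```text
time_s: 6.55
tcp_pos: [0.5245, -0.12, 0.3386]
ee_rot: [-3.11, 0.437, 0.005]
ft_force: [1.3, -0.3, -2.5]
opening: 0.0196
finger_force: 25.0
```

>>> move_arm:
  deltas: "-7 -40 0 0 0 0; -7 -40 0 0 0 0; -7 -40 0 0 0 0; -7 -40 0 0 0 0; -5 -34 0 0 0 0; 0 -20 0 0 0 -5; 0 0 0 0 0 -10; 0 0 0 0 0 -10; 0 0 0 0 0 -10; 0 0 0 0 0 -10; 0 0 0 0 0 -10; 0 0 0 0 0 -10"

```text
time_s: 8.05
tcp_pos: [0.5514, 0.0931, 0.3385]
ee_rot: [-2.853, -1.311, 0.005]
ft_force: [0.1, -0.8, -2.6]
opening: 0.02
finger_force: 25.0
```

>>> move_arm:
  deltas: "0 0 0 0 0 -10; 0 0 0 0 0 -10; 0 0 0 0 0 -10; 0 0 0 0 0 -6; 0 0 0 0 0 0; 0 0 0 0 0 0"

```text
time_s: 8.8
tcp_pos: [0.5521, 0.0928, 0.3397]
ee_rot: [-2.318, -2.119, 0.002]
ft_force: [0.1, 0.4, -2.5]
opening: 0.0199
finger_force: 25.0
```

```bash
python3 -c "
from h import *
where(.5525,.0925,85); snap('top','top2')
snap('side','side2')"
```

```text
t 8.8 tcp [0.5521 0.0928 0.3397] yaw 84.88 zax [-0.0018  0.     -1.    ] F [ 0.08  0.44 -2.54] op 0.0199 ff 24.99 j [0.07 0.06 1.68 0.   1.4  0.16]
tool delta mm [-0.3  0.4 -0. ] turn z deg -0.12
```

View pics/side2.png

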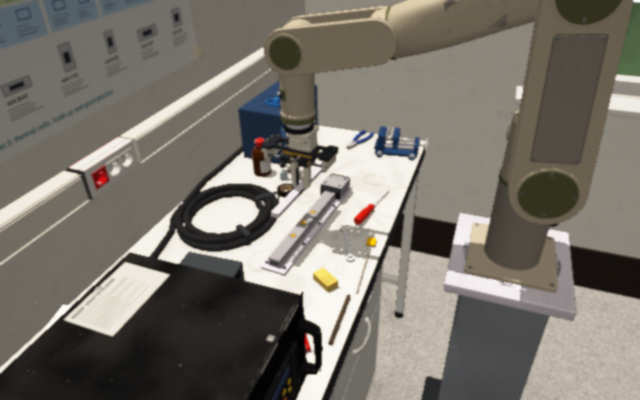

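The bar hangs over the rail and parallel to it, from about (275,215) to (315,175), and everything else is undisturbed. I'll lower it.

>>> move_arm:
  deltas: "0 0 20 0 0 0; 0 0 25 0 0 0; 0 0 25 0 0 0; 0 0 15 0 0 0; 0 0 8 0 0 0; 0 0 4 0 0 0; 0 0 0 0 0 0; 0 0 0 0 0 0"

```text
time_s: 9.9
tcp_pos: [0.5531, 0.0925, 0.2446]
ee_rot: [2.316, 2.122, 0.002]
ft_force: [0.4, -0.4, -1.9]
opening: 0.0196
finger_force: 25.0
```

```bash
python3 -c "
from h import *
where(.5525,.0925,85)
im=snap('side');t=snap('top')
o=np.zeros((450,800,3),np.uint8)
o[:450,:360]=cv2.resize(im[155:280,255:355],(360,450),interpolation=cv2.INTER_CUBIC)
o[:200,365:800]=cv2.resize(t[160:240,190:364],(435,200),interpolation=cv2.INTER_CUBIC)
cv2.imwrite('pics/c3.png',o[:,:,::-1])
for l in ('end_hole','end_plain'):
  for n in ('side','top'):
    for r in cams.pinpoint(l,n)[:1]: print(l,n,r['conf'],np.round(r['location'],1),atz(n,r['location'],.048))
for y in(-.14,.14): print(proj('side',(.5525+.087*y,.0925+.996*y,.048)),proj('top',(.5525+.087*y,.0925+.996*y,.048)))
"
```

```text
t 9.9 tcp [0.5531 0.0925 0.2446] yaw 85.0 zax [ 1.4e-03  1.0e-04 -1.0e+00] F [ 0.42 -0.38 -1.9 ] op 0.0196 ff 24.99 j [0.07 0.16 1.76 0.   1.22 0.16]
tool delta mm [-0.  -0.6 -0. ] turn z deg -0.0
end_hole side 0.91 [325.9 193.1] [ 0.53537665 -0.05414513  0.048     ]
end_hole top 0.86 [319.  200.1] [ 0.54775273 -0.05061529  0.048     ]
end_plain side 0.58 [281.5 246.7] [0.55783357 0.22112936 0.048     ]
end_plain top 0.94 [207.6 193. ] [0.56352244 0.23548475 0.048     ]
[323.53815828 194.04698301] [317.54062109 202.95325411]
[277.31875957 248.68877262] [209.00510551 192.56845927]
```

View pics/c3.png

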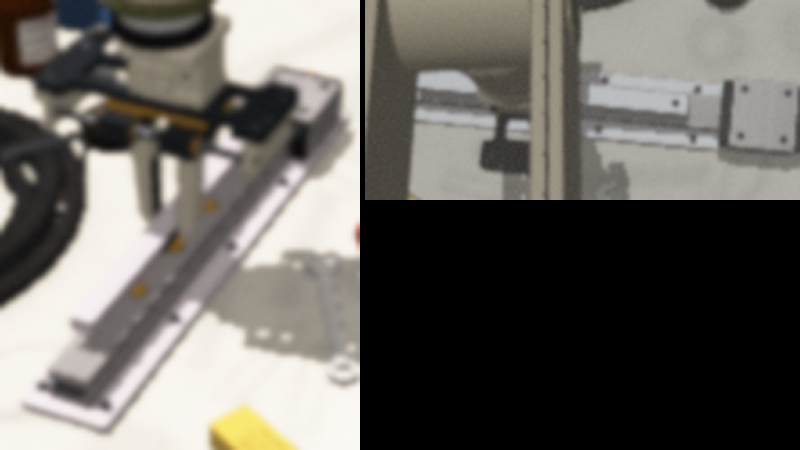

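The side view shows the bar about 15 mm above the rail and still parallel. In the top view its hole end is at about (318,200). I'll check the lateral offset numerically.

```bash
python3 -c "
from h import *
np.set_printoptions(precision=1,suppress=True)
t=snap('top');g=cv2.cvtColor(t,cv2.COLOR_RGB2GRAY).astype(float)
def prof(c,half,r0,r1):
    return np.array([np.mean([np.interp(r+(k-c)*.0954,np.arange(400),g[:,k]) for k in range(c-half,c+half+1)]) for r in np.arange(r0,r1,.5)])
for c in (296,310): print(c,prof(c,4,188,216))
im0=cv2.cvtColor(cv2.imread('pics/top0.png'),cv2.COLOR_BGR2GRAY).astype(float); g=im0
for c in (310,): print('empty',c,prof(c,4,188,216))
for y in (-.105,-.13):
  for z,w in ((.038,.017),(.068,.010),(.054,.01),(0.01,.035)):
    print(y,z,[proj('top',(.5533+.087*y+s*w*.996,.0916+.996*y-s*w*.087,z)) for s in (1,-1)])
"
```

```text
296 [169.1 168.8 169.5 171.9 175.8 181.  184.9 187.1 188.3 187.8 186.1 183.2
 179.5 175.6 173.4 175.3 179.6 184.  187.  188.4 188.7 188.6 188.7 189.
 189.  188.7 187.7 185.  179.5 169.4 154.4 133.7 115.3 103.9  98.   97.7
  97.7  96.7  95.3  93.7  93.4  96.9 102.9 110.8 119.1 126.4 135.  146.9
 159.7 172.  181.3 185.  185.7 181.2 172.9 160.7]
310 [170.  169.8 169.7 169.2 169.  170.8 174.  178.9 184.1 186.9 188.3 188.3
 187.8 186.2 183.4 179.5 175.8 174.3 175.6 180.1 183.2 183.5 181.2 176.9
 173.3 169.9 170.5 173.7 177.4 180.4 180.7 175.8 166.1 148.9 128.5 113.1
 103.1  99.3  98.   97.4  97.1  95.9  94.4  95.4 100.  107.3 115.7 124.3
 133.3 145.2 158.1 170.6 180.6 185.  186.4 184.8]
empty 310 [163.9 163.5 163.3 162.9 163.  165.  167.8 172.4 177.8 180.6 181.8 182.3
 182.  180.5 177.9 173.1 166.5 160.1 155.1 152.  150.2 149.4 148.9 148.5
 148.  148.1 148.2 148.1 148.5 148.8 148.5 148.1 147.9 147.4 146.7 146.
 145.3 145.  144.7 142.9 138.5 130.9 120.5 110.  104.6 106.5 112.3 119.8
 127.9 139.5 152.2 164.2 174.2 179.1 180.8 178.9]
-0.105 0.038 [array([305.1, 195.5]), array([303.8, 208.4])]
-0.105 0.068 [array([304.5, 196.3]), array([303.7, 204.1])]
-0.105 0.054 [array([304.6, 197.1]), array([303.8, 204.9])]
-0.105 0.01 [array([306.1, 190.6]), array([303.4, 216.5])]
-0.13 0.038 [array([314.7, 196.4]), array([313.4, 209.3])]
-0.13 0.068 [array([314.3, 197.2]), array([313.6, 205. ])]
-0.13 0.054 [array([314.4, 198.1]), array([313.6, 205.8])]
-0.13 0.01 [array([315.4, 191.5]), array([312.8, 217.4])]
```

Measured edges (196.6 to 204.8 at column 310) match a bar centred on the rail, so I'll lower gently.

>>> move_arm:
  deltas: "0 0 3 0 0 0; 0 0 3 0 0 0; 0 0 2 0 0 0; 0 0 1 0 0 0; 0 0 0 0 0 0; 0 0 0 0 0 0"

```text
time_s: 11.0
tcp_pos: [0.5528, 0.0924, 0.2349]
ee_rot: [2.316, 2.122, 0.0]
ft_force: [-0.2, -0.7, -3.0]
opening: 0.0197
finger_force: 25.0
```

>>> move_arm:
  deltas: "0 0 0.5 0 0 0; 0 0 0.5 0 0 0; 0 0 0 0 0 0; 0 0 0 0 0 0"

```text
time_s: 11.5
tcp_pos: [0.5527, 0.0924, 0.2337]
ee_rot: [-2.316, -2.122, 0.0]
ft_force: [0.9, 0.1, -2.4]
opening: 0.0198
finger_force: 25.0
```

>>> move_arm:
  deltas: "0 0 0.5 0 0 0; 0 0 0.5 0 0 0; 0 0 0 0 0 0; 0 0 0 0 0 0"

```text
time_s: 12.0
tcp_pos: [0.5528, 0.0924, 0.2329]
ee_rot: [2.316, 2.122, 0.0]
ft_force: [-1.6, 0.2, 0.2]
opening: 0.0196
finger_force: 25.0
```

```bash
python3 -c "
from h import *
where(); print(env.get_state()['wrist_torque'])"
```

```text
t 12.0 tcp [0.5528 0.0924 0.2329] yaw 85.0 zax [ 1.e-04  0.e+00 -1.e+00] F [-1.63  0.19  0.23] op 0.0196 ff 24.99 j [0.07 0.18 1.77 0.   1.2  0.16]
[-0.02438403  0.17363594  0.0727761 ]
```

>>> move_arm:
  deltas: "0 0 0 0 0 0; 0 0 0 0 0 0; 0 0 0 0 0 0; 0 0 0 0 0 0; 0 0 0 0 0 0; 0 0 0 0 0 0; 0 0 0 0 0 0; 0 0 0 0 0 0"
  fingers: 0.45

```text
time_s: 13.0
tcp_pos: [0.5527, 0.0924, 0.2327]
ee_rot: [-2.316, -2.122, 0.0]
ft_force: [0.9, -0.1, 0.7]
opening: 0.051
finger_force: 0.0
```

```bash
python3 -c "
from h import *
where(.5525,.0925,85)
im=snap('side');t=snap('top')
o=np.zeros((450,800,3),np.uint8)
o[:450,:360]=cv2.resize(im[155:280,255:355],(360,450),interpolation=cv2.INTER_CUBIC)
o[:200,365:800]=cv2.resize(t[160:240,190:364],(435,200),interpolation=cv2.INTER_CUBIC)
cv2.imwrite('pics/c4.png',o[:,:,::-1])
"
```

```text
t 13.0 tcp [0.5527 0.0924 0.2327] yaw 85.0 zax [-0. -0. -1.] F [ 0.94 -0.15  0.68] op 0.051 ff 0.0 j [0.07 0.18 1.77 0.   1.2  0.16]
tool delta mm [ 0.  -0.2  0. ] turn z deg -0.0
```

View pics/c4.png

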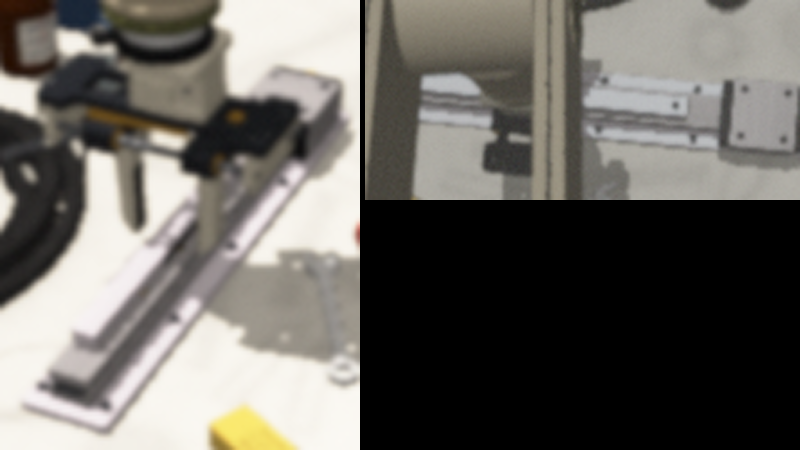

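The bar lies on the rail with the fingers clear of it; its left end is at about (85,335) in the crop. I'll raise, shut the fingers and go to the left end.

>>> move_arm:
  deltas: "0 0 -10 0 0 0; 0 0 -20 0 0 0; 0 0 -20 0 0 0; 0 0 -10 0 0 0; 15 0 0 0 0 0; 25 0 0 0 0 0; 25 0 0 0 0 0; 25 0 0 0 0 0; 20 0 0 0 0 0; 5 0 0 0 0 0; 0 0 0 0 0 0; 0 0 0 0 0 0"

```text
time_s: 14.6
tcp_pos: [0.5628, 0.2064, 0.2926]
ee_rot: [2.317, 2.122, -0.001]
ft_force: [-0.2, -0.8, 0.4]
opening: 0.0512
finger_force: 0.0
```

>>> move_arm:
  deltas: "0 0 15 0 0 0; 0 0 15 0 0 0; 0 0 6 0 0 0; 0 0 3 0 0 0; 0 0 0 0 0 0; 0 0 0 0 0 0"
  fingers: 1

```text
time_s: 15.35
tcp_pos: [0.563, 0.2071, 0.2543]
ee_rot: [2.316, 2.122, 0.001]
ft_force: [-0.4, -1.3, 0.6]
opening: 0.0007
finger_force: 0.0
```

```bash
python3 -c "
from h import *
where(.5525+.115*.087,.0925+.115*.996,85)
im=snap('side')
o=cv2.resize(im[155:280,225:345],(576,600),interpolation=cv2.INTER_CUBIC)
cv2.imwrite('pics/c5.png',o[:,:,::-1])
"
```

```text
t 15.35 tcp [0.563  0.2071 0.2543] yaw 85.0 zax [ 9.e-04  2.e-04 -1.e+00] F [-0.44 -1.28  0.58] op 0.0007 ff 0.0 j [0.27 0.25 1.64 0.   1.25 0.35]
tool delta mm [-0.1 -0.5 -0. ] turn z deg -0.0
```

View pics/c5.png

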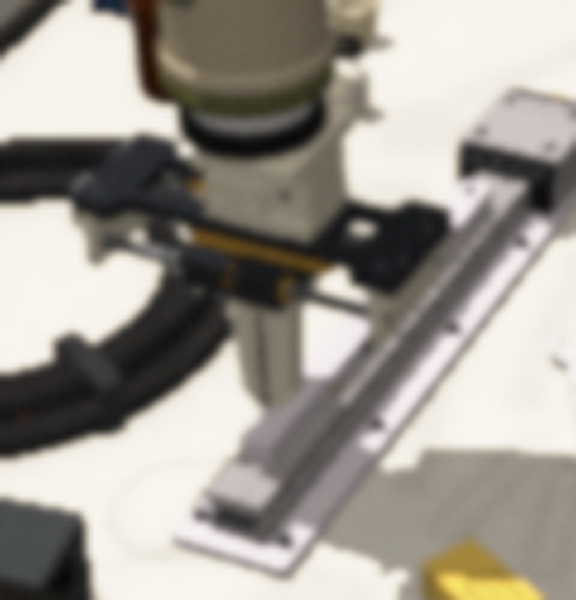

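The closed fingers stand just above the bar's left end, at about (275,400) in the crop. Now a gentle press.

>>> move_arm:
  deltas: "0 0 2 0 0 0; 0 0 2 0 0 0; 0 0 2 0 0 0; 0 0 1 0 0 0; 0 0 1 0 0 0; 0 0 1 0 0 0; 0 0 1 0 0 0; 0 0 0 0 0 0; 0 0 0 0 0 0"

```text
time_s: 16.52
tcp_pos: [0.5628, 0.207, 0.2438]
ee_rot: [-2.316, -2.122, -0.0]
ft_force: [0.7, 0.3, -0.5]
opening: 0.0008
finger_force: 0.0
```

>>> move_arm:
  deltas: "0 0 1 0 0 0; 0 0 1 0 0 0; 0 0 1 0 0 0; 0 0 0 0 0 0; 0 0 0 0 0 0"

```text
time_s: 17.15
tcp_pos: [0.5628, 0.207, 0.2408]
ee_rot: [2.316, 2.122, 0.0]
ft_force: [0.2, 0.6, 0.0]
opening: 0.0001
finger_force: 0.1
```

>>> move_arm:
  deltas: "0 0 0.5 0 0 0; 0 0 0.5 0 0 0; 0 0 0.5 0 0 0; 0 0 0 0 0 0; 0 0 0 0 0 0"

```text
time_s: 17.77
tcp_pos: [0.5628, 0.207, 0.2393]
ee_rot: [2.316, 2.122, 0.0]
ft_force: [-0.7, 0.1, 1.9]
opening: 0.0005
finger_force: 0.9
```

>>> move_arm:
  deltas: "0 0 0.5 0 0 0; 0 0 0 0 0 0; 0 0 0 0 0 0"

```text
time_s: 18.15
tcp_pos: [0.5628, 0.207, 0.2393]
ee_rot: [2.316, 2.122, 0.0]
ft_force: [-2.3, -0.0, 5.2]
opening: 0.0006
finger_force: 2.6
```

>>> move_arm:
  deltas: "0 0 -5 0 0 0; 0 0 -15 0 0 0; 0 0 -20 0 0 0; -20 0 0 0 0 0; -35 0 0 0 0 0; -40 0 0 0 0 0; -40 0 0 0 0 0; -40 0 0 0 0 0; -35 0 0 0 0 0; -20 0 0 0 0 0; 0 0 0 0 0 0; 0 0 0 0 0 0"

```text
time_s: 19.65
tcp_pos: [0.5427, -0.0216, 0.2787]
ee_rot: [-2.316, -2.122, -0.0]
ft_force: [-0.1, 0.8, 0.3]
opening: 0.0005
finger_force: 0.0
```

```bash
python3 -c "
from h import *
where(.5525-.115*.087,.0925-.115*.996,85)
im=snap('side')
o=cv2.resize(im[155:280,225:345],(576,600),interpolation=cv2.INTER_CUBIC)
cv2.imwrite('pics/c6.png',o[:,:,::-1])
"
```

```text
t 19.65 tcp [ 0.5427 -0.0216  0.2787] yaw 85.0 zax [-1.e-04  5.e-04 -1.e+00] F [-0.15  0.8   0.33] op 0.0005 ff 0.0 j [-0.13  0.07  1.78  0.    1.28 -0.05]
tool delta mm [-0.4 -0.1 -0. ] turn z deg -0.0
```

View pics/c6.png

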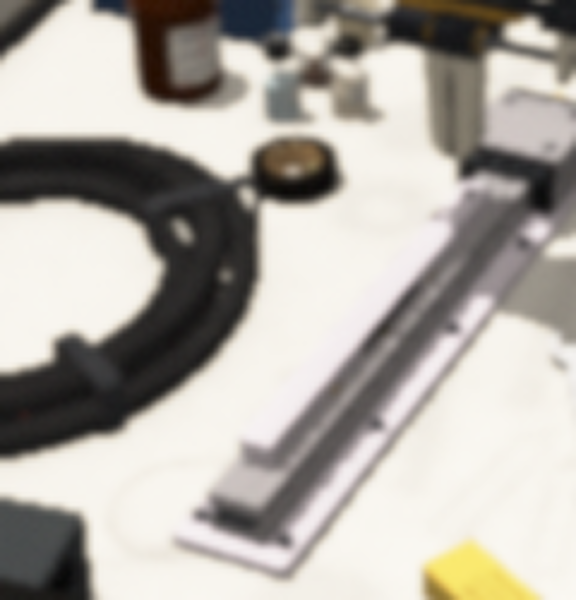

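The bar lies on the rail in line with it, left end at about (265,455) in the crop, and it seems to rock about an inner cap with the right end up. Now the right end.

>>> move_arm:
  deltas: "0 0 10 0 0 0; 0 0 12 0 0 0; 0 0 6 0 0 0; 0 0 2 0 0 0; 0 0 1 0 0 0; 0 0 1 0 0 0; 0 0 1 0 0 0; 0 0 1 0 0 0; 0 0 0 0 0 0; 0 0 0 0 0 0"

```text
time_s: 20.95
tcp_pos: [0.5427, -0.0221, 0.2448]
ee_rot: [2.316, 2.122, 0.0]
ft_force: [-0.8, 0.1, -0.1]
opening: 0.0005
finger_force: 0.0
```

>>> move_arm:
  deltas: "0 0 1 0 0 0; 0 0 1 0 0 0; 0 0 1 0 0 0; 0 0 0 0 0 0; 0 0 0 0 0 0"

```text
time_s: 21.58
tcp_pos: [0.5427, -0.0221, 0.2418]
ee_rot: [2.316, 2.122, 0.0]
ft_force: [0.1, 0.8, 0.2]
opening: 0.0006
finger_force: 0.0
```

>>> move_arm:
  deltas: "0 0 0.5 0 0 0; 0 0 0.5 0 0 0; 0 0 0.5 0 0 0; 0 0 0 0 0 0; 0 0 0 0 0 0"

```text
time_s: 22.2
tcp_pos: [0.5427, -0.0221, 0.2402]
ee_rot: [-2.316, -2.122, -0.0]
ft_force: [0.7, 0.5, 0.4]
opening: 0.0007
finger_force: 0.1
```

>>> move_arm:
  deltas: "0 0 0.5 0 0 0; 0 0 0.5 0 0 0; 0 0 0 0 0 0; 0 0 0 0 0 0"

```text
time_s: 22.7
tcp_pos: [0.5428, -0.0222, 0.2394]
ee_rot: [2.316, 2.122, 0.0]
ft_force: [-0.7, -0.3, 2.4]
opening: 0.0005
finger_force: 1.0
```

>>> move_arm:
  deltas: "0 0 0.4 0 0 0; 0 0 0 0 0 0; 0 0 0 0 0 0"

```text
time_s: 23.08
tcp_pos: [0.5428, -0.0222, 0.2393]
ee_rot: [2.316, 2.122, 0.0]
ft_force: [-2.2, 0.4, 5.7]
opening: 0.0004
finger_force: 2.6
```

Both ends bottom at the same tool height (0.2393) with almost no tipping force, so the middle cap is the high one. I'll move over it.

>>> move_arm:
  deltas: "0 0 -5 0 0 0; 0 0 -10 0 0 0; 0 0 -10 0 0 0; 20 0 0 0 0 0; 35 0 0 0 0 0; 35 0 0 0 0 0; 20 0 0 0 0 0; 5 0 0 0 0 0; 0 0 8 0 0 0; 0 0 8 0 0 0; 0 0 3 0 0 0; 0 0 0 0 0 0"

```text
time_s: 24.58
tcp_pos: [0.5526, 0.0919, 0.2443]
ee_rot: [-2.317, -2.121, 0.001]
ft_force: [0.3, -0.1, -0.3]
opening: 0.0001
finger_force: 0.0
```

```bash
python3 -c "
from h import *
where(.5525,.0925,85)"
```

```text
t 24.575 tcp [0.5526 0.0919 0.2443] yaw 84.95 zax [-1.e-03 -1.e-04 -1.e+00] F [ 0.34 -0.09 -0.29] op 0.0001 ff 0.0 j [ 0.07  0.16  1.76 -0.    1.22  0.16]
tool delta mm [ 0.6 -0.1 -0. ] turn z deg -0.05
```

>>> move_arm:
  deltas: "0.5 0 0.5 0 0 0; 0 0 0.5 0 0 0; 0 0 0.5 0 0 0; 0 0 0.5 0 0 0; 0 0 0 0 0 0; 0 0 0 0 0 0"

```text
time_s: 25.32
tcp_pos: [0.5528, 0.093, 0.2428]
ee_rot: [-2.316, -2.122, -0.0]
ft_force: [0.0, -0.1, 0.5]
opening: 0.0002
finger_force: 0.0
```

>>> move_arm:
  deltas: "0 0 0.5 0 0 0; 0 0 0.5 0 0 0; 0 0 0 0 0 0; 0 0 0 0 0 0"

```text
time_s: 25.82
tcp_pos: [0.5529, 0.093, 0.2426]
ee_rot: [2.316, 2.122, 0.0]
ft_force: [-3.1, 0.7, 7.0]
opening: 0.0003
finger_force: 3.2
```

>>> move_arm:
  deltas: "0 0 0.4 0 0 0; 0 0 0.4 0 0 0; 0 0 0 0 0 0; 0 0 0 0 0 0"

```text
time_s: 26.32
tcp_pos: [0.5531, 0.0929, 0.2426]
ee_rot: [2.316, 2.122, 0.001]
ft_force: [-5.8, -0.2, 11.0]
opening: 0.0008
finger_force: 6.0
```

>>> move_arm:
  deltas: "0 -0.4 0.3 0 0 0; 0 0 0 0 0 0; 0 0 0 0 0 0"

```text
time_s: 26.7
tcp_pos: [0.5529, 0.093, 0.2426]
ee_rot: [2.315, 2.122, 0.002]
ft_force: [-4.3, 0.1, 13.2]
opening: 0.0001
finger_force: 6.4
```

>>> move_arm:
  deltas: "0 0 0.3 0 0 0; 0 0 0 0 0 0; 0 0 0 0 0 0"

```text
time_s: 27.08
tcp_pos: [0.5529, 0.093, 0.2424]
ee_rot: [2.315, 2.122, 0.002]
ft_force: [-5.9, -1.0, 14.2]
opening: 0.0004
finger_force: 7.1
```

>>> move_arm:
  deltas: "0 -0.4 0.3 0 0 0; 0 0 0 0 0 0; 0 0 0 0 0 0"

```text
time_s: 27.45
tcp_pos: [0.5527, 0.093, 0.2423]
ee_rot: [2.315, 2.121, 0.003]
ft_force: [-5.1, -1.5, 14.7]
opening: 0.0005
finger_force: 7.2
```

>>> move_arm:
  deltas: "0 0 0.3 0 0 0; 0 0 0 0 0 0; 0 0 0 0 0 0"

```text
time_s: 27.82
tcp_pos: [0.5527, 0.093, 0.242]
ee_rot: [2.315, 2.121, 0.003]
ft_force: [-4.4, -1.6, 13.9]
opening: 0.0004
finger_force: 7.3
```

The cap is sliding at about 14 N.

>>> move_arm:
  deltas: "0 -0.1 0.3 0 0 0; 0 0 0.3 0 0 0; 0 -0.1 0.3 0 0 0; 0 0 0.3 0 0 0; 0 0 0 0 0 0; 0 0 0 0 0 0"

```text
time_s: 28.58
tcp_pos: [0.5526, 0.093, 0.2409]
ee_rot: [2.315, 2.121, 0.003]
ft_force: [-4.3, -1.4, 14.7]
opening: 0.0007
finger_force: 7.3
```

>>> move_arm:
  deltas: "0 0 0.3 0 0 0; 0 0 0.3 0 0 0; 0 0 0.3 0 0 0; 0 0 0.3 0 0 0; 0 0 0 0 0 0; 0 0 0 0 0 0"

```text
time_s: 29.32
tcp_pos: [0.5526, 0.093, 0.2397]
ee_rot: [2.315, 2.121, 0.003]
ft_force: [-5.1, -1.2, 14.6]
opening: 0.0003
finger_force: 7.3
```

>>> move_arm:
  deltas: "0 0 0.3 0 0 0; 0 0 0.3 0 0 0; 0 0 0 0 0 0; 0 0 0 0 0 0"

```text
time_s: 29.82
tcp_pos: [0.5526, 0.093, 0.2391]
ee_rot: [2.315, 2.121, 0.003]
ft_force: [-4.4, -1.0, 14.7]
opening: 0.0002
finger_force: 7.3
```

>>> move_arm:
  deltas: "0 0 0.3 0 0 0; 0 0 0 0 0 0; 0 0 0 0 0 0"

```text
time_s: 30.2
tcp_pos: [0.5526, 0.093, 0.2388]
ee_rot: [2.315, 2.121, 0.003]
ft_force: [-4.5, -1.2, 14.6]
opening: 0.0005
finger_force: 7.3
```

>>> move_arm:
  deltas: "0 0 0.2 0 0 0; 0 0 0 0 0 0; 0 0 0 0 0 0"

```text
time_s: 30.58
tcp_pos: [0.5526, 0.093, 0.2386]
ee_rot: [2.315, 2.121, 0.003]
ft_force: [-4.9, -0.4, 14.7]
opening: 0.0004
finger_force: 7.3
```

>>> move_arm:
  deltas: "0 0 0.2 0 0 0; 0 0 0 0 0 0; 0 0 0 0 0 0"

```text
time_s: 30.95
tcp_pos: [0.5526, 0.093, 0.2385]
ee_rot: [2.315, 2.121, 0.003]
ft_force: [-4.6, -1.1, 14.8]
opening: 0.0002
finger_force: 7.5
```

>>> move_arm:
  deltas: "0 0 0.2 0 0 0; 0 0 0 0 0 0; 0 0 0 0 0 0"

```text
time_s: 31.32
tcp_pos: [0.5526, 0.093, 0.2384]
ee_rot: [2.315, 2.121, 0.003]
ft_force: [-5.7, -1.3, 17.1]
opening: 0.0006
finger_force: 8.3
```

Force has risen and the height has stopped at 0.2384, so the cap is home. I'll back off.

>>> move_arm:
  deltas: "0 0 -0.7 0 0 0; 0 0 -0.7 0 0 0; 0 0 -0.7 0 0 0; 0 0 -2 0 0 0; 0 0 -10 0 0 0; 0 0 -25 0 0 0; 0 0 -30 0 0 0; 0 0 -30 0 0 0; 0 0 -30 0 0 0; 0 0 0 0 0 0; 0 0 0 0 0 0"

```text
time_s: 32.7
tcp_pos: [0.5515, 0.093, 0.3643]
ee_rot: [-2.316, -2.122, 0.001]
ft_force: [-0.0, 0.7, -0.7]
opening: 0.0005
finger_force: 0.0
```

```bash
python3 -c "
from h import *
np.set_printoptions(precision=4,suppress=True)
where()
im=snap('side');t=snap('top')
o=np.zeros((450,800,3),np.uint8)
o[:450,:360]=cv2.resize(im[155:280,255:355],(360,450),interpolation=cv2.INTER_CUBIC)
o[:200,365:800]=cv2.resize(t[160:240,190:364],(435,200),interpolation=cv2.INTER_CUBIC)
cv2.imwrite('pics/c7.png',o[:,:,::-1])
for l in ('end_hole','end_plain'):
  for n in ('side','top'):
    for r in cams.pinpoint(l,n)[:1]: print(l,n,round(r['conf'],2),atz(n,r['location'],.038))
"
```

```text
t 32.7 tcp [0.5515 0.093  0.3643] yaw 85.0 zax [-0.0009 -0.0001 -1.    ] F [-0.02  0.67 -0.73] op 0.0005 ff 0.0 j [0.08 0.04 1.65 0.   1.44 0.16]
end_hole side 0.89 [ 0.5316 -0.0397  0.038 ]
end_hole top 0.75 [ 0.5425 -0.0491  0.038 ]
end_plain side 0.76 [0.556 0.236 0.038]
```

View pics/c7.png

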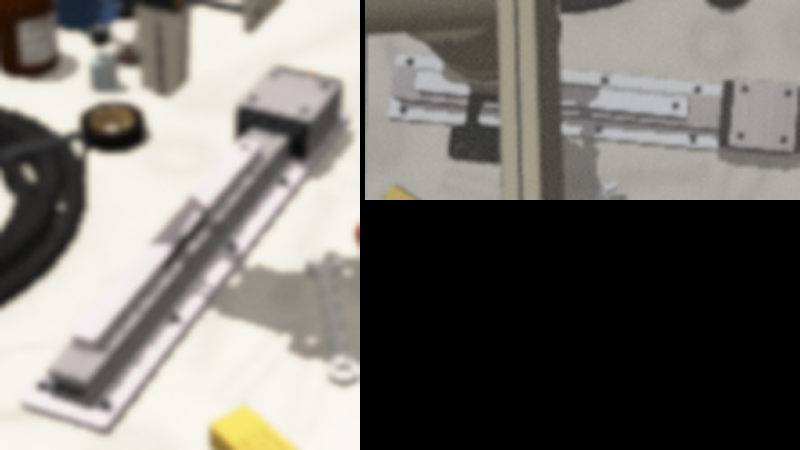

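The bar lies flat and in line on the rail, from about (90,335) to (265,140) in the side crop, with its hole end at top-view column 319 as before. The gripper is clear, so I'll hand in.

```bash
python3 -c "
from h import *
print(workorder.close_job())"
```

```text
the job is handed in; nothing more can be done
None
```

I pressed the middle cap, which was the high one, home and left the straightedge centred and flat on the rail, with peak measured pressing force about 17 N; the job is handed in, but no verdict was shown.

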